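# Plug the pressure gauge into the air coupler

### The job

Plug the pressure gauge into the air coupler on the bench: pull the coupler's sleeve down until its side catch holds it there by itself, then take the gauge from its stand, feel for the coupler's mouth and push the plug fully home so that the catch trips and the sleeve springs all the way back up. Push gently and slowly, never dropping the gauge in or forcing it against the coupler; let go at the end, and leave the silencer in its hole and the glue bottle, tub of pads and carton of brads where they are.

Things in the scene. Friction and masses are not known exactly. Their poses are not given: they have to be found in the camera images.
- manifold: square aluminium foot, 100 x 100 x 24 mm, fixed to the bench; origin at the centre of its underside, z up. An upright air coupler stands on it, mouth up. PLAY: the whole coupler (barrel, sleeve, catch) is rigid but off centre by an unmeasured 0 to 5 mm along the foot's x and 0 to 5 mm along its y, either way, new each time: find it by feel or by sight
- mouth (a point): nominal centre of the coupler's mouth (the real one is off by the play), 86 mm above the foot's underside: flat top of the brass barrel, 32 mm across, with a sharp-edged round bore 20 mm across, 60 mm deep. Axes as the foot's
- sleeve_mid (a point): nominal centre (but for the play) of the knurled steel sleeve around the barrel when up: 44 mm across, 28 mm long, from 56 to 84 mm above the foot's underside when up (45 to 73 when caught down). Its sides along the foot's +y and -y are free for fingers; the barrel's mouth stands 2 mm above it
- catch_top (a point): nominal top (but for the play) of the dark steel side catch, 57 mm above the foot's underside, on the foot's +x side of the coupler: 10 mm wide, 23 to 32 mm from its axis. It gives outward against a light spring; keep the fingers off it. Inside the bore a spring pin works it: the plug's tip meets the pin 4 mm short of home
- sleeve (a joint): sleeve travel in m: 0 = up (locked), grows as it is pulled down. Spring 4 N at 0, 8 N at 0.011; riding over the catch takes 5 to 12 N more. Past 0.011 the catch snaps over and holds it, when let go, at 0.010 to 0.011; hard stop at 0.013. Up, jaws 17 mm below the mouth block the bore; held down, the bore is clear. The plug, 1 to 2 mm short of home, trips the catch: the sleeve jumps up and locks it
- gauge: plug-in pressure gauge, 190-300 g, upright in a hole of the stand; origin at its plug's lower tip, z up. Steel plug 18.5 mm across, 54 long (lowest 1.5 mm taper to 16); brass nut 54-66 mm above the tip, its underside rests on the stand or, home, on the mouth (tip then 54 mm below the mouth); dark dial case, 46 mm across, 66-94 mm above the tip: grip it there. Seating takes 6-20 N; 40 N is too much. Locked, it may ride up 2 mm
- silencer: plug-in silencer in the stand's other hole, to be left there: the same plug and nut (origin at the plug's tip), but above it a slim copper-coloured dome 22 mm across, its top 106 mm above the tip
- stand: fixed wooden block, 80 x 190 x 70 mm (x, y, z); origin at the centre of its underside. Two upright holes 22 mm across, 62 mm deep, at y = -55 and +55 mm in its frame; plugs have about 1.7 mm of play in them
- glue: white glue bottle, 60 mm across, 170 mm high, origin at the centre of its underside; bystander
- pads: blue tub of sanding pads, 76 mm across, 70 mm high, origin at the centre of its underside; bystander
- brads: cardboard carton of brads, 70 x 110 x 45 mm, origin at the centre of its underside; bystander
Mind the look-alikes: they are no part of the job. There is more than one size of the gauge; the job needs the larger. Several things have the shape of the manifold; the one meant has the colours described above.

How it is judged:
By the outcome, as a careful person would: the job done as asked, in the order asked, and still so for the second after the job is handed in, with the robot touching nothing.
It also fails if it takes over 72 s, if anything falls off the work surface, if the arm or the gripper's body presses on something with over 40 N, if the wrist force passes 120 N, or if a joint passes its speed limit or range.

### The arm

A 7-joint arm with a two-finger parallel gripper is mounted at the origin on the work surface. World frame = base frame: x ahead of the robot, y to its left, z up, the work surface at z = 0. Lengths are in m, angles in rad, forces in N, time in s.
With the tool pointing down it reaches from about 0.425 to 0.925 m from the base axis. Payload 6.8 kg.
Tool frame: the origin (TCP) lies between the finger pads; the fingertips stand 11 mm ahead of it and the grasp point (between the pads) lies 8 mm behind it; z points along the fingers, y is the line along which they close (so a half turn about z gives the same grasp; the last joint's range is limited). The gripper opens to 85 mm and grips with 20 to 120 N. Pads are 22 mm wide; open, the fingers measure 114 mm over their backs; the gripper's body (76 mm by 85 mm) begins 54 mm behind the grasp point. The pads swing forward as they close: fully open they stand 13 mm farther back than shut.
Start: joints at [-1.274, 0.477, 0.022, 1.555, -0.011, 1.109, -0.083], TCP at [0.266, 0.62, 0.242] pointing down, gripper open.
Joint ranges: [-2.96, 2.96], [-0.34, 2.1], [-1.41, 1.46], [0.24, 2.44], [-1.37, 4.51], [0.17, 1.92], [-2.96, 2.96]. Speed limits (rad/s): [2.39, 2.39, 3.14, 3.14, 3.14, 3.14, 3.14].

### API

Orientations are given as a rotation vector (axis times angle).
In Python, from bench import r gives the robot as it stands.
- The arm moves only by the tool send_rows, never from a script. Its argument "deltas" is a list of rows, each an object of numbers: "dx", "dy", "dz": the shift along the world's x, y, z in mm; "rx", "ry", "rz": the turn, a rotation vector about the world's x, y, z in degrees. A call has 1 to 5 rows; each row is the pose to reach, as a shift and turn from the pose commanded when the call began; what a row does not reach only later rows make up. A row lasts 1/12 s, in which the tool goes at most 41.7 mm and 7.16 degrees, less where a joint would pass 70% of its speed; a pose out of reach is approached as far as the arm can. A call with a gripper value outside its range is refused whole. "jaw" is the finger opening in mm, from 0 to 85.4, set as the call begins (left out, the last holds). The fingers move at their own pace and stop on an object; "newtons" is the grip in N (left out, the last holds). Time passes only in rows, so rows that repeat a pose let the fingers close. It gives the time, the measured TCP pose, the force, the opening and the grip force at its end, in the units of the state.
- r.get_obs(): the state, without advancing time (a new reading comes with each control period).
- r.grab_frame(name): name is "scene" or "top" or "wrist"; returns a dict with "frame" (480x640x3 uint8, blue, green, red), "z_map" (480x640 float32, m along the optical axis (not along the pixel's ray), 0 where there is no reading), "vertical_fov" (degrees; the focal length in pixels is half the picture's height over the tangent of half this angle, whatever the lens; pixels are square), "cx", "cy" (the principal point, pixels), "xyz" and "orientation" of the camera in the world. Camera axes: x right, y down, z forward; pixel columns grow to the right and rows downward; lengths in m; the calibration is good to about 2 mm. A picture is of the moment at which its call begins.
- r.hand_in(): hands the job in; it is judged then, once.
The state is a dict: "clock": time; "joints": joint angles; "qvel": joint speeds; "tau": joint torques, N m; "tcp_pos": TCP position; "orientation": TCP orientation; "contact_force": force on the tool from outside, world axes, zero at the start; "moment": the same for the moment, N m; "grip_width": finger opening in m; "gripper_force": force on a finger pad.
Only numpy, scipy, OpenCV 4.12 (cv2) and the standard library are available. Lean on these libraries where they do the work, as an engineer would, in place of code of your own. Each camera call takes 0.05 s, during which the arm holds its last target. There are 200 camera calls.

## Working session

There is one attempt and no reset: what is moved stays moved. The work goes in short steps, Python scripts to look and compute and a tool call to move; the robot and the scene stay as the last step left them, time stands still between calls to the robot, and variables do not carry over. Pictures are saved under pics/ and viewed, at most 10 in all, crops included, and the job is handed in when it is done.

Besides the shell and the picture viewer there is one more tool, called after "Emit:" as name(argument=value, ...), one argument or row to a line, values as JSON. send_rows: Moves the arm, as the interface text tells. Its arguments: {"type":"object","properties":{"deltas":{"type":"array","items":{"type":"object","properties":{"dx":{"type":"number"},"dy":{"type":"number"},"dz":{"type":"number"},"rx":{"type":"number"},"ry":{"type":"number"},"rz":{"type":"number"}}}},"jaw":{"type":"number"},"newtons":{"type":"number"}},"required":["deltas"]}

```bash
mkdir -p pics; ls; cat > h.py <<'E'
import numpy as np, cv2
from scipy.spatial.transform import Rotation as R
from bench import r
def cam(n):
    f=r.grab_frame(n); o=np.array(f["orientation"],float)
    f["R"]=R.from_rotvec(o).as_matrix() if o.size==3 else o.reshape(3,3)
    f["f"]=240/np.tan(np.radians(f["vertical_fov"])/2); return f
def cloud(f):
    v,u=np.mgrid[:480,:640]; z=f["z_map"]
    p=np.stack([(u-f["cx"])/f["f"]*z,(v-f["cy"])/f["f"]*z,z],-1)
    return p@f["R"].T+np.array(f["xyz"])
def ray(f,u,v,h):
    d=f["R"]@np.array([(u-f["cx"])/f["f"],(v-f["cy"])/f["f"],1]); c=np.array(f["xyz"])
    return c+d*(h-c[2])/d[2]
E
python3 - <<'E'
from h import *
for n in("scene","top"):
    f=cam(n); cv2.imwrite(f"pics/{n}0.png",f["frame"]); print(n,f["xyz"],f["R"].round(2).tolist(),f["f"])
    np.savez(f"{n}0.npz",**{k:f[k] for k in f})
print(r.get_obs())
E
```

```text
pics
scene [1.06148173 0.47743846 0.79045303] [[-0.69, 0.5, -0.52], [0.73, 0.5, -0.48], [0.02, -0.71, -0.71]] 481.06640651093835
top [ 0.46449719 -0.00644211  1.68249002] [[0.03, -1.0, 0.04], [-1.0, -0.03, 0.01], [-0.0, -0.04, -1.0]] 604.3210840991351
{'clock': 0.1, 'joints': array([-1.2741263 ,  0.47772361,  0.02231735,  1.5563324 , -0.01146343,
        1.1093092 , -0.08310169]), 'qvel': array([-0.0024918 , -0.00152776,  0.00088539, -0.00135014,  0.00037742,
        0.00172304, -0.00170634]), 'tau': array([ 4.19606149e-03, -5.97762179e+01,  1.61359336e+00, -2.81956083e+01,
        1.27460039e-02,  5.12623665e-03, -3.51389804e-05]), 'tcp_pos': array([0.26562282, 0.61998533, 0.24142683]), 'orientation': array([-6.31352784e-01, -3.07730205e+00,  2.56559645e-03]), 'contact_force': array([-0.36915661, -0.2416048 , -0.06399977]), 'moment': array([-0.00928214,  0.00994483,  0.01895293]), 'gripper_force': 0.0, 'grip_width': 0.08554756274807693}
```

View pics/top0.png

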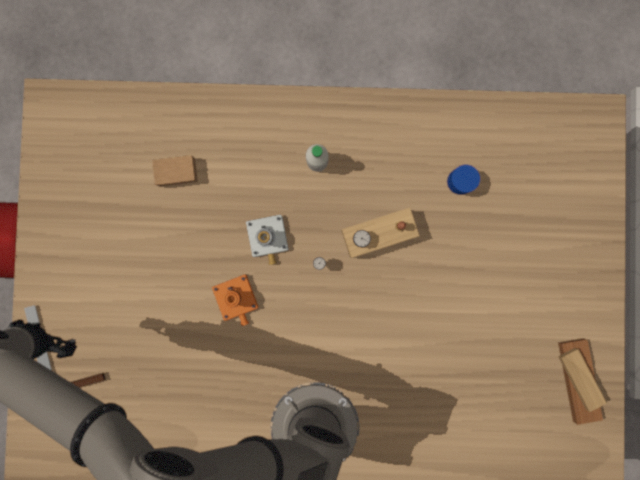

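View pics/scene0.png

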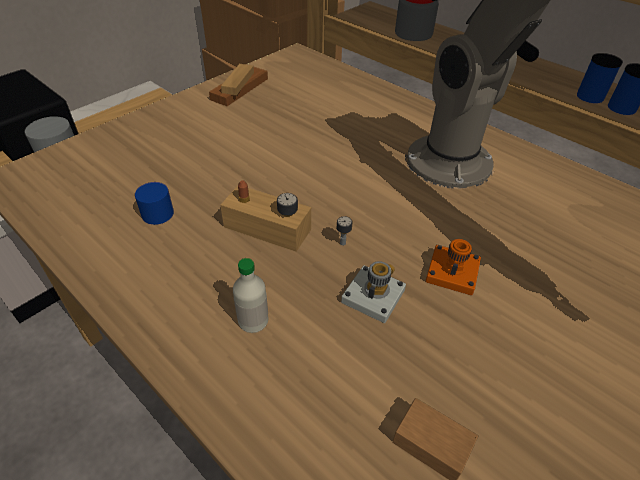

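The top view shows two manifold shapes: aluminium at (266,237) and orange at (237,297). The aluminium one fits the description. There are also two gauges: the larger in the stand at (362,239) and a small one loose at (319,263). The one in the stand is meant. The silencer is at (402,226). I'll confirm with an enlarged crop and measure.

```bash
python3 - <<'E'
from h import *
S={n:dict(np.load(n+"0.npz")) for n in("scene","top")}
a=cv2.resize(S["scene"]["frame"][180:330,210:490],None,fx=2.8,fy=2.8,interpolation=cv2.INTER_CUBIC)
cv2.imwrite("pics/crop1.png",a[:,:800])
P={n:cloud(S[n]) for n in S}
for n in S:
    p=P[n]; fr=S[n]["frame"].astype(int); hsv=cv2.cvtColor(S[n]["frame"],cv2.COLOR_BGR2HSV)
    near=lambda x,y,rad:np.hypot(p[...,0]-x,p[...,1]-y)<rad
    c0=ray(S["top"],266,237,.08); 
    m=near(c0[0],c0[1],.09)&(p[...,2]>.016)&(p[...,2]<.032)&(hsv[...,1]<60)
    q=p[m][:,:2].astype(np.float32); print(n,"foot",cv2.minAreaRect(q),p[m][:,2].mean(),len(q))
    m=near(c0[0],c0[1],.05)&(p[...,2]>.078); q=p[m]; print(" top",q.mean(0),q[:,2].max(),cv2.minEnclosingCircle(q[:,:2].astype(np.float32)))
    g=ray(S["top"],362,239,.1)
    m=near(g[0],g[1],.04)&(p[...,2]>.095); q=p[m]; print(" gauge",g,q.mean(0),q[:,2].max(),cv2.minEnclosingCircle(q[:,:2].astype(np.float32)))
    s=ray(S["top"],382,233,.07)
    m=near(s[0],s[1],.13)&(p[...,2]>.062)&(p[...,2]<.076); print(" stand",cv2.minAreaRect(p[m][:,:2].astype(np.float32)),p[m][:,2].mean())
    l=ray(S["top"],319,263,.05); m=near(l[0],l[1],.04)&(p[...,2]>.02); q=p[m]; print(" small",q.mean(0),q[:,2].max())
    b=ray(S["top"],402,226,.12);m=near(b[0],b[1],.03)&(p[...,2]>.09); q=p[m]; print(" silencer",q.mean(0),q[:,2].max())
# dark catch in scene
p=P["scene"]; m=(np.hypot(p[...,0]-c0[0],p[...,1]-c0[1])<.05)&(p[...,2]>.03)&(S["scene"]["frame"].max(-1)<60)
v,u=np.where(m); print("dark",len(u),u.mean(),v.mean(),p[m].mean(0))
E
```

```text
scene foot ((0.5225003361701965, 0.14722372591495514), (0.10103518515825272, 0.10043780505657196), 13.031951904296875) 0.023057213055439268 1474
 top [0.5189446  0.15055896 0.08279236] 0.08722106522585116 ((0.5167975425720215, 0.14959561824798584), 0.02408028021454811)
 gauge [ 0.51675326 -0.11114702  0.1       ] [ 0.52280399 -0.10386121  0.10717913] 0.1129467855592512 ((0.5199936032295227, -0.10797960311174393), 0.024199077859520912)
 stand ((0.5378563404083252, -0.16029968857765198), (0.08460818976163864, 0.19334565103054047), 20.040367126464844) 0.06875644517588182
 small [0.45483984 0.00428601 0.06115607] 0.07422517447443489
 silencer [ 0.55994634 -0.20706483  0.10788875] 0.12355806792084556
top foot ((0.5224509835243225, 0.1463451385498047), (0.10137970000505447, 0.10027974843978882), 12.604662895202637) 0.023336264158847438 1028
 top [0.51723171 0.14851052 0.08418575] 0.0965840893025307 ((0.5180737376213074, 0.14807702600955963), 0.02241058461368084)
 gauge [ 0.51675326 -0.11114702  0.1       ] [ 0.51904107 -0.10845385  0.10927106] 0.11851156901027626 ((0.5192797183990479, -0.10889595746994019), 0.023052962496876717)
 stand ((0.5379903316497803, -0.16075757145881653), (0.08005138486623764, 0.19077777862548828), 19.478178024291992) 0.06888043735582389
 small [ 0.46326616 -0.00580391  1.53229509] 1.6824900191985825
 silencer [ 0.55562727 -0.21053769  0.11342637] 0.13062599895652105
dark 193 374.9015544041451 282.5181347150259 [0.53447409 0.15455666 0.06102065]
```

View pics/crop1.png

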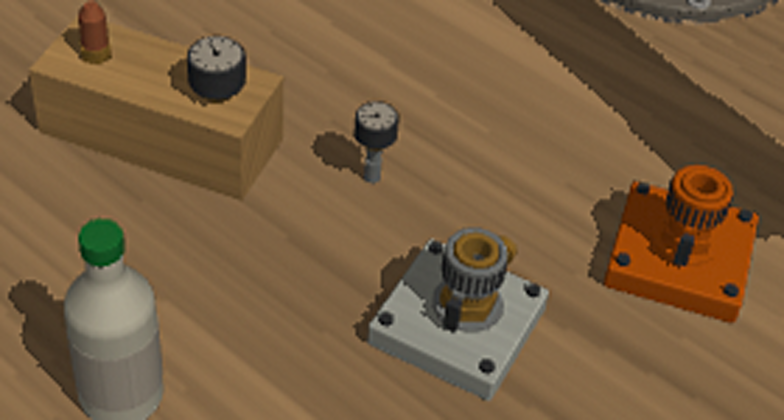

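The crop confirms both targets: the aluminium manifold with brass and steel coupler at crop (475,260), and the larger gauge in the stand at (216,68). The dark catch at (453,315) and the brass inlet on the opposite side put foot +x at a yaw of about 12.8°. The tool's y axis therefore needs to be at 102.8°, a turn of +36°. I'm moving over the coupler.

Emit:
send_rows(
  deltas=[
    {"dx": 17, "dy": -31, "rz": 2.4},
    {"dx": 34, "dy": -63, "rz": 4.8},
    {"dx": 50, "dy": -94, "rz": 7.2},
    {"dx": 67, "dy": -126, "rz": 9.6},
    {"dx": 84, "dy": -157, "rz": 12},
  ],
)

```text
$.deltas[0]: bad value
```

Emit:
send_rows(
  deltas=[
    {"dx": 17, "dy": -31, "rz": 2.4},
    {"dx": 34, "dy": -63, "rz": 4.8},
    {"dx": 50, "dy": -94, "rz": 7.2},
    {"dx": 67, "dy": -126, "rz": 9.6},
    {"dx": 84, "dy": -157, "rz": 12},
  ],
)

```text
$.deltas[0]: bad value
```

Emit:
send_rows(
  deltas=[
    {"dx": 17, "dy": -31, "dz": -6, "rz": 2.4},
    {"dx": 34, "dy": -63, "dz": -12, "rz": 4.8},
    {"dx": 50, "dy": -94, "dz": -18, "rz": 7.2},
    {"dx": 84, "dy": -157, "dz": -24, "rz": 12},
    {"dx": 84, "dy": -157, "dz": -24, "rz": 12},
  ],
)

```text
$.deltas[0]: bad value
```

Emit:
send_rows(
  deltas=[
    {},
    {},
    {},
    {},
  ],
)

```text
$.deltas[0]: bad value
```

```bash
cat > look.py <<'E'
from h import *
import sys
f=cam("wrist"); cv2.imwrite(f"pics/{sys.argv[1]}.png",f["frame"]); np.savez("w.npz",**f)
o=r.get_obs(); print(o["clock"],o["tcp_pos"],o["contact_force"],o["grip_width"])
print("tool axes",R.from_rotvec(o["orientation"]).as_matrix().round(3).tolist(),o["joints"].round(2)); print(f["xyz"])
E
python3 look.py w1
```

```text
0.15 [0.26567559 0.62004202 0.24155269] [-0.85476829 -0.36349948  0.49962933] 0.08535855207994923
tool axes [[-0.919, 0.394, -0.0], [0.394, 0.919, -0.001], [-0.0, -0.001, -1.0]] [-1.27  0.48  0.02  1.56 -0.01  1.11 -0.08]
[0.19050884 0.65233156 0.37216405]
```

View pics/w1.png

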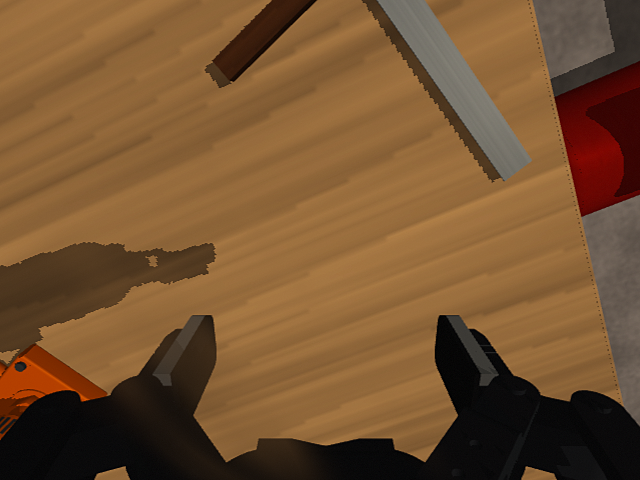

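All keys are required, so I'll resend. The wrist view shows bare bench with the orange look-alike at the left edge, so the arm hasn't moved.

Emit:
send_rows(
  deltas=[
    {"dx": 17, "dy": -31, "dz": 0, "rx": 0, "ry": 0, "rz": 2.4},
    {"dx": 34, "dy": -63, "dz": 0, "rx": 0, "ry": 0, "rz": 4.8},
    {"dx": 50, "dy": -94, "dz": 0, "rx": 0, "ry": 0, "rz": 7.2},
    {"dx": 67, "dy": -126, "dz": 0, "rx": 0, "ry": 0, "rz": 9.6},
    {"dx": 84, "dy": -157, "dz": 0, "rx": 0, "ry": 0, "rz": 12},
  ],
)

```text
clock: 0.57
tcp_pos: [0.3503, 0.4616, 0.242]
orientation: [-0.303, -3.127, 0.001]
contact_force: [0.9, -0.6, 0.1]
grip_width: 0.0854
gripper_force: 0.0
```

Emit:
send_rows(
  deltas=[
    {"dx": 17, "dy": -31, "dz": 0, "rx": 0, "ry": 0, "rz": 2.4},
    {"dx": 34, "dy": -63, "dz": 0, "rx": 0, "ry": 0, "rz": 4.8},
    {"dx": 50, "dy": -94, "dz": 0, "rx": 0, "ry": 0, "rz": 7.2},
    {"dx": 67, "dy": -126, "dz": 0, "rx": 0, "ry": 0, "rz": 9.6},
    {"dx": 84, "dy": -157, "dz": 0, "rx": 0, "ry": 0, "rz": 12},
  ],
)

```text
clock: 0.98
tcp_pos: [0.4342, 0.3046, 0.2422]
orientation: [0.025, -3.141, 0.0]
contact_force: [-0.1, 0.6, 0.5]
grip_width: 0.0855
gripper_force: 0.0
```

Emit:
send_rows(
  deltas=[
    {"dx": 17, "dy": -31, "dz": -6, "rx": 0, "ry": 0, "rz": 2.4},
    {"dx": 34, "dy": -63, "dz": -12, "rx": 0, "ry": 0, "rz": 4.8},
    {"dx": 56, "dy": -104, "dz": -18, "rx": 0, "ry": 0, "rz": 8},
    {"dx": 70, "dy": -131, "dz": -24, "rx": 0, "ry": 0, "rz": 10},
    {"dx": 84, "dy": -157, "dz": -30, "rx": 0, "ry": 0, "rz": 12},
  ],
)

```text
clock: 1.4
tcp_pos: [0.5187, 0.1462, 0.212]
orientation: [-0.35, 3.122, -0.001]
contact_force: [0.4, -0.2, -0.3]
grip_width: 0.0852
gripper_force: 0.0
```

Emit:
send_rows(
  deltas=[
    {"dx": 0, "dy": 0, "dz": 0, "rx": 0, "ry": 0, "rz": 0},
    {"dx": 0, "dy": 0, "dz": 0, "rx": 0, "ry": 0, "rz": 0},
  ],
)

```text
clock: 1.57
tcp_pos: [0.5182, 0.1472, 0.2117]
orientation: [0.343, -3.122, 0.001]
contact_force: [-0.0, 0.5, -0.2]
grip_width: 0.0853
gripper_force: 0.0
```

```bash
python3 look.py w2; python3 - <<'E'
from h import *
f=dict(np.load("w.npz")); p=cloud(f); s=np.hypot(p[...,0]-.518,p[...,1]-.149)<.05
hsv=cv2.cvtColor(f["frame"],cv2.COLOR_BGR2HSV)
m=s&(p[...,2]>.081)&(p[...,2]<.091); q=p[m]
print("top/sleeve",cv2.minEnclosingCircle(q[:,:2].astype(np.float32)),q.mean(0),len(q))
b=m&(hsv[...,1]>90); 
c=max(cv2.findContours(b.astype(np.uint8),0,2)[0],key=cv2.contourArea); (u,v),rad=cv2.minEnclosingCircle(c); print("brass px",u,v,rad,ray(f,u,v,.086), cv2.fitEllipse(c))
v,u=np.where(s&(p[...,2]>.016)&(p[...,2]<.03)); q=p[v,u][:,:2].astype(np.float32); print("foot",cv2.minAreaRect(q))
E
```

```text
1.6167 [0.51771082 0.14915551 0.21203579] [-0.03628628  1.38974735  0.3840915 ] 0.08534355016151766
tool axes [[-0.976, -0.22, -0.001], [-0.22, 0.976, 0.0], [0.001, 0.0, -1.0]] [-0.5   0.29  0.12  1.92 -0.04  0.94  1.44]
[0.43847321 0.12983379 0.34260722]
top/sleeve ((0.5160593390464783, 0.14910711348056793), 0.021979618817567825) [0.51508252 0.14896192 0.08366133] 2179
brass px 328.0 232.625 22.647188186645508 [0.51476743 0.14858992 0.086     ] ((328.1664733886719, 232.84925842285156), (43.01880645751953, 43.990509033203125), 83.18498992919922)
foot ((0.5181735157966614, 0.1475384384393692), (0.09958196431398392, 0.0970517098903656), 12.821115493774414)
```

View pics/w2.png

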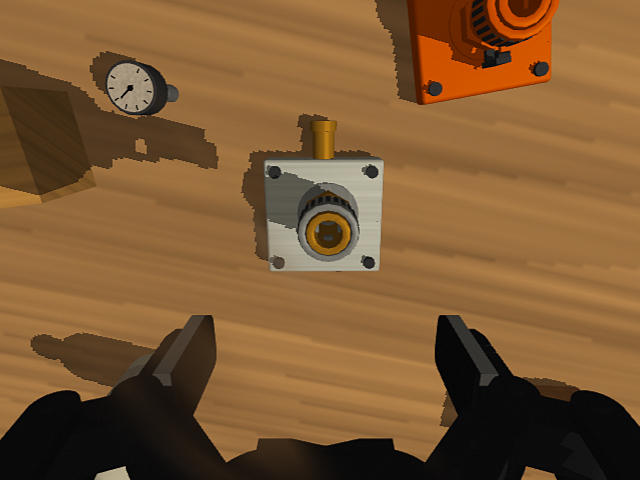

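The wrist view shows the aluminium coupler with its mouth at (328,233), centred between the fingers. The catch is hidden on the lower side, opposite the brass inlet at (323,135), and the bore looks blocked. The estimates agree on (0.5165, 0.149). I'm descending over the sleeve.

Emit:
send_rows(
  deltas=[
    {"dx": -0.5, "dy": 0, "dz": -30, "rx": 0, "ry": 0, "rz": 0},
    {"dx": -1, "dy": 0, "dz": -60, "rx": 0, "ry": 0, "rz": 0},
    {"dx": -1, "dy": 0, "dz": -90, "rx": 0, "ry": 0, "rz": 0},
    {"dx": -1, "dy": 0, "dz": -120, "rx": 0, "ry": 0, "rz": 0},
    {"dx": -1, "dy": 0, "dz": -135, "rx": 0, "ry": 0, "rz": 0},
  ],
  jaw=75,
)

```text
clock: 2.03
tcp_pos: [0.5143, 0.1511, 0.0744]
orientation: [0.355, -3.118, 0.0]
contact_force: [-0.3, -0.0, 0.1]
grip_width: 0.075
gripper_force: 0.0
```

Emit:
send_rows(
  deltas=[
    {"dx": 0, "dy": 0, "dz": -8, "rx": 0, "ry": 0, "rz": 0},
    {"dx": 0, "dy": 0, "dz": -15, "rx": 0, "ry": 0, "rz": 0},
    {"dx": 0, "dy": 0, "dz": -15, "rx": 0, "ry": 0, "rz": 0},
    {"dx": 0, "dy": 0, "dz": -15, "rx": 0, "ry": 0, "rz": 0},
  ],
)

```text
clock: 2.37
tcp_pos: [0.5173, 0.1503, 0.063]
orientation: [-0.351, 3.121, 0.001]
contact_force: [-0.9, -0.6, -0.3]
grip_width: 0.0749
gripper_force: 0.0
```

Emit:
send_rows(
  deltas=[
    {"dx": 0, "dy": 0, "dz": 0, "rx": 0, "ry": 0, "rz": 0},
    {"dx": 0, "dy": 0, "dz": 0, "rx": 0, "ry": 0, "rz": 0},
    {"dx": 0, "dy": 0, "dz": 0, "rx": 0, "ry": 0, "rz": 0},
    {"dx": 0, "dy": 0, "dz": 0, "rx": 0, "ry": 0, "rz": 0},
    {"dx": 0, "dy": 0, "dz": 0, "rx": 0, "ry": 0, "rz": 0},
  ],
  jaw=40,
  newtons=20,
)

```text
clock: 2.78
tcp_pos: [0.5177, 0.1491, 0.063]
orientation: [-0.349, 3.12, -0.0]
contact_force: [1.6, -2.7, 3.3]
grip_width: 0.0443
gripper_force: 21.5
```

Emit:
send_rows(
  deltas=[
    {"dx": 0, "dy": 0, "dz": 0, "rx": 0, "ry": 0, "rz": 0},
    {"dx": 0, "dy": 0, "dz": 0, "rx": 0, "ry": 0, "rz": 0},
    {"dx": 0, "dy": 0, "dz": 0, "rx": 0, "ry": 0, "rz": 0},
    {"dx": 0, "dy": 0, "dz": 0, "rx": 0, "ry": 0, "rz": 0},
    {"dx": 0, "dy": 0, "dz": 0, "rx": 0, "ry": 0, "rz": 0},
  ],
)

```text
clock: 3.2
tcp_pos: [0.5176, 0.1491, 0.0625]
orientation: [-0.349, 3.121, -0.0]
contact_force: [4.3, -4.1, 3.6]
grip_width: 0.0439
gripper_force: 21.6
```

Gripped at 44 mm, as expected. Now a firmer grip and a slow pull down.

Emit:
send_rows(
  deltas=[
    {"dx": 0, "dy": -0.3, "dz": 0, "rx": 0, "ry": 0, "rz": 0},
    {"dx": 0, "dy": -0.5, "dz": 0, "rx": 0, "ry": 0, "rz": 0},
    {"dx": 0, "dy": -0.5, "dz": 0, "rx": 0, "ry": 0, "rz": 0},
    {"dx": 0, "dy": -0.5, "dz": -1, "rx": 0, "ry": 0, "rz": 0},
    {"dx": 0, "dy": -0.5, "dz": -2, "rx": 0, "ry": 0, "rz": 0},
  ],
  newtons=80,
)

```text
clock: 3.62
tcp_pos: [0.5176, 0.1491, 0.0609]
orientation: [-0.35, 3.121, 0.001]
contact_force: [2.3, -2.9, 10.9]
grip_width: 0.0427
gripper_force: 80.9
```

Emit:
send_rows(
  deltas=[
    {"dx": 0, "dy": 0, "dz": -1, "rx": 0, "ry": 0, "rz": 0},
    {"dx": 0, "dy": 0, "dz": -2, "rx": 0, "ry": 0, "rz": 0},
    {"dx": 0, "dy": 0, "dz": -3, "rx": 0, "ry": 0, "rz": 0},
    {"dx": 0, "dy": 0, "dz": -4, "rx": 0, "ry": 0, "rz": 0},
    {"dx": 0, "dy": 0, "dz": -5, "rx": 0, "ry": 0, "rz": 0},
  ],
)

```text
clock: 4.03
tcp_pos: [0.5176, 0.1491, 0.0559]
orientation: [-0.35, 3.121, 0.001]
contact_force: [2.8, -2.2, 9.3]
grip_width: 0.0423
gripper_force: 80.8
```

Emit:
send_rows(
  deltas=[
    {"dx": 0, "dy": 0, "dz": -1, "rx": 0, "ry": 0, "rz": 0},
    {"dx": 0, "dy": 0, "dz": -2, "rx": 0, "ry": 0, "rz": 0},
    {"dx": 0, "dy": 0, "dz": -3, "rx": 0, "ry": 0, "rz": 0},
    {"dx": 0, "dy": 0, "dz": -4, "rx": 0, "ry": 0, "rz": 0},
    {"dx": 0, "dy": 0, "dz": -4, "rx": 0, "ry": 0, "rz": 0},
  ],
)

```text
clock: 4.45
tcp_pos: [0.5176, 0.1491, 0.0517]
orientation: [-0.35, 3.121, 0.0]
contact_force: [3.5, -3.5, 7.8]
grip_width: 0.0423
gripper_force: 80.7
```

Emit:
send_rows(
  deltas=[
    {"dx": 0, "dy": 0, "dz": -0.5, "rx": 0, "ry": 0, "rz": 0},
    {"dx": 0, "dy": 0, "dz": -1, "rx": 0, "ry": 0, "rz": 0},
    {"dx": 0, "dy": 0, "dz": -1.5, "rx": 0, "ry": 0, "rz": 0},
    {"dx": 0, "dy": 0, "dz": -1.5, "rx": 0, "ry": 0, "rz": 0},
  ],
)

```text
clock: 4.78
tcp_pos: [0.5176, 0.1491, 0.0511]
orientation: [-0.35, 3.121, 0.001]
contact_force: [1.0, -4.3, 16.4]
grip_width: 0.042
gripper_force: 81.7
```

```bash
cat > slv.py <<'E'
from h import *
import sys
f=cam("scene"); cv2.imwrite(f"pics/{sys.argv[1]}.png",cv2.resize(f["frame"][230:330,310:450],None,fx=4,fy=4,interpolation=cv2.INTER_CUBIC))
print(r.get_obs()["contact_force"])
E
python3 slv.py s1
```

```text
[ 0.75385869 -3.97726572 16.00830162]
```

View pics/s1.png

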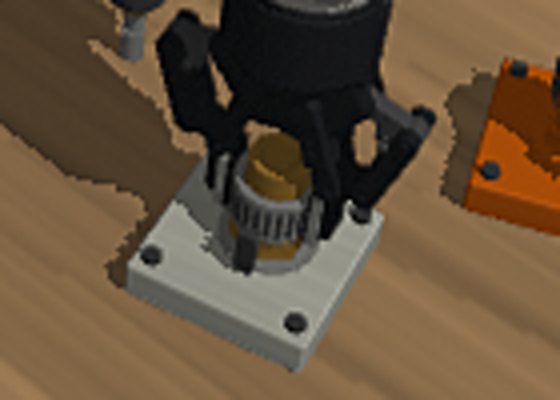

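The crop shows the sleeve well down, with the brass barrel standing out at (280,165) and the catch beside it at (243,250). I'll ease further until it meets the hard stop.

Emit:
send_rows(
  deltas=[
    {"dx": 0, "dy": 0, "dz": -0.5, "rx": 0, "ry": 0, "rz": 0},
    {"dx": 0, "dy": 0, "dz": -1, "rx": 0, "ry": 0, "rz": 0},
    {"dx": 0, "dy": 0, "dz": -1, "rx": 0, "ry": 0, "rz": 0},
  ],
)

```text
clock: 5.08
tcp_pos: [0.5177, 0.1492, 0.051]
orientation: [-0.35, 3.121, 0.001]
contact_force: [-2.2, -5.1, 26.2]
grip_width: 0.0425
gripper_force: 82.6
```

Emit:
send_rows(
  deltas=[
    {"dx": 0, "dy": 0, "dz": -0.4, "rx": 0, "ry": 0, "rz": 0},
    {"dx": 0, "dy": 0, "dz": -0.8, "rx": 0, "ry": 0, "rz": 0},
    {"dx": 0, "dy": 0, "dz": -0.8, "rx": 0, "ry": 0, "rz": 0},
  ],
)

```text
clock: 5.33
tcp_pos: [0.5177, 0.1492, 0.0509]
orientation: [-0.349, 3.12, 0.001]
contact_force: [-5.8, -4.7, 33.9]
grip_width: 0.0423
gripper_force: 83.4
```

It's at the hard stop: 34 N with no motion. I'll relax the push, then open.

Emit:
send_rows(
  deltas=[
    {"dx": 0, "dy": 0, "dz": 1, "rx": 0, "ry": 0, "rz": 0},
    {"dx": 0, "dy": 0, "dz": 2, "rx": 0, "ry": 0, "rz": 0},
    {"dx": 0, "dy": 0, "dz": 3, "rx": 0, "ry": 0, "rz": 0},
    {"dx": 0, "dy": 0, "dz": 3.5, "rx": 0, "ry": 0, "rz": 0},
    {"dx": 0, "dy": 0, "dz": 3.5, "rx": 0, "ry": 0, "rz": 0},
  ],
)

```text
clock: 5.75
tcp_pos: [0.5176, 0.1491, 0.0522]
orientation: [-0.35, 3.12, 0.001]
contact_force: [4.0, -3.0, 6.3]
grip_width: 0.0426
gripper_force: 80.8
```

Emit:
send_rows(
  deltas=[
    {"dx": 0, "dy": 0, "dz": 1, "rx": 0, "ry": 0, "rz": 0},
    {"dx": 0, "dy": 0, "dz": 1.5, "rx": 0, "ry": 0, "rz": 0},
    {"dx": 0, "dy": 0, "dz": 1.5, "rx": 0, "ry": 0, "rz": 0},
  ],
)

```text
clock: 6.0
tcp_pos: [0.5176, 0.1491, 0.0534]
orientation: [-0.35, 3.12, 0.0]
contact_force: [4.3, -3.1, 3.7]
grip_width: 0.0425
gripper_force: 80.6
```

Emit:
send_rows(
  deltas=[
    {"dx": 0, "dy": 0, "dz": 0, "rx": 0, "ry": 0, "rz": 0},
    {"dx": 0, "dy": 0, "dz": 0, "rx": 0, "ry": 0, "rz": 0},
    {"dx": 0, "dy": 0, "dz": 0, "rx": 0, "ry": 0, "rz": 0},
    {"dx": 0, "dy": 0, "dz": 0, "rx": 0, "ry": 0, "rz": 0},
    {"dx": 0, "dy": 0, "dz": 0, "rx": 0, "ry": 0, "rz": 0},
  ],
  jaw=76,
  newtons=30,
)

```text
clock: 6.42
tcp_pos: [0.516, 0.1493, 0.0526]
orientation: [0.351, -3.12, -0.0]
contact_force: [-0.0, -1.0, -0.1]
grip_width: 0.0757
gripper_force: 0.0
```

Emit:
send_rows(
  deltas=[
    {"dx": 0, "dy": 0, "dz": 20, "rx": 0, "ry": 0, "rz": 0},
    {"dx": 0, "dy": 0, "dz": 50, "rx": 0, "ry": 0, "rz": 0},
    {"dx": 0, "dy": 0, "dz": 85, "rx": 0, "ry": 0, "rz": 0},
    {"dx": 0, "dy": 0, "dz": 125, "rx": 0, "ry": 0, "rz": 0},
    {"dx": 0, "dy": 0, "dz": 155, "rx": 0, "ry": 0, "rz": 0},
  ],
)

```text
clock: 6.83
tcp_pos: [0.5169, 0.1491, 0.2107]
orientation: [-0.35, 3.121, 0.001]
contact_force: [1.0, 0.5, -0.8]
grip_width: 0.0762
gripper_force: 0.0
```

Emit:
send_rows(
  deltas=[
    {"dx": 0, "dy": 0, "dz": 5, "rx": 0, "ry": 0, "rz": 0},
    {"dx": 0, "dy": 0, "dz": 5, "rx": 0, "ry": 0, "rz": 0},
    {"dx": 0, "dy": 0, "dz": 5, "rx": 0, "ry": 0, "rz": 0},
    {"dx": 0, "dy": 0, "dz": 5, "rx": 0, "ry": 0, "rz": 0},
  ],
)

```text
clock: 7.17
tcp_pos: [0.5157, 0.1487, 0.2113]
orientation: [0.35, -3.119, 0.001]
contact_force: [0.3, 0.9, 1.2]
grip_width: 0.0764
gripper_force: 0.0
```

```bash
python3 look.py w3; python3 - <<'E'
from h import *
f=dict(np.load("w.npz")); p=cloud(f); s=np.hypot(p[...,0]-.517,p[...,1]-.149)<.04
hsv=cv2.cvtColor(f["frame"],cv2.COLOR_BGR2HSV)
b=s&(p[...,2]>.081)&(p[...,2]<.092)
c=max(cv2.findContours(b.astype(np.uint8),0,2)[0],key=cv2.contourArea); print("barrel top",cv2.fitEllipse(c)); (u,v),_=cv2.minEnclosingCircle(c); print(ray(f,u,v,.086),cv2.minEnclosingCircle(p[b][:,:2].astype(np.float32)))
q=p[s&(p[...,2]>.06)&(p[...,2]<.0815)&(hsv[...,1]<70)]; print("sleeve z hist",np.histogram(q[:,2],bins=np.arange(.06,.09,.002)), cv2.minEnclosingCircle(q[:,:2].astype(np.float32)))
E
```

```text
7.2167 [0.51565653 0.14865378 0.21119363] [ 0.64837412 -0.15187567  0.35721002] 0.07605114634707617
tool axes [[-0.975, -0.222, -0.003], [-0.222, 0.975, -0.001], [0.003, -0.001, -1.0]] [-0.5   0.29  0.12  1.92 -0.04  0.94  1.44]
[0.43629557 0.13096329 0.34234078]
barrel top ((325.3340759277344, 236.1429443359375), (42.26593017578125, 43.86571502685547), 93.95741271972656)
[0.51467996 0.14882462 0.086     ] ((0.5158230662345886, 0.1490800827741623), 0.015971681103110313)
sleeve z hist (array([ 38,  34,  32,  86,  43, 314, 553,   9,   0,   0,   1,   0,   0,
         0]), array([0.06 , 0.062, 0.064, 0.066, 0.068, 0.07 , 0.072, 0.074, 0.076,
       0.078, 0.08 , 0.082, 0.084, 0.086, 0.088])) ((0.515914261341095, 0.14907518029212952), 0.022699551656842232)
```

View pics/w3.png

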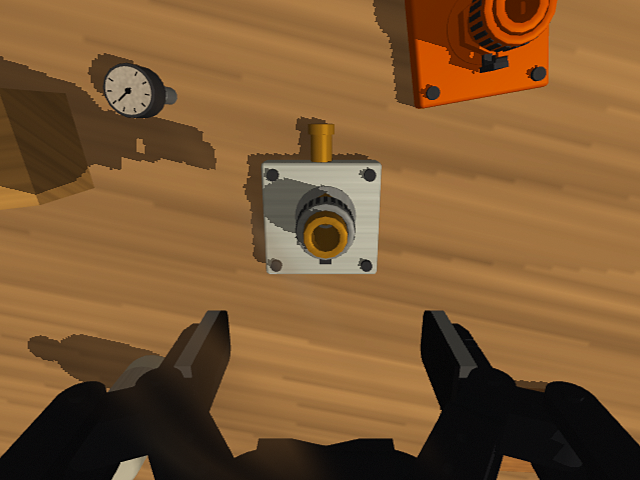

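The wrist view shows the sleeve caught down: its top is at z≈0.073 and the barrel stands proud at (325,237). The mouth is at about (0.516, 0.149). Now to the gauge.

Emit:
send_rows(
  deltas=[
    {"dx": 0, "dy": -20, "dz": 0, "rx": 0, "ry": 0, "rz": 0},
    {"dx": 1, "dy": -50, "dz": 0, "rx": 0, "ry": 0, "rz": 0},
    {"dx": 1, "dy": -85, "dz": 0, "rx": 0, "ry": 0, "rz": 0},
    {"dx": 1, "dy": -120, "dz": 0, "rx": 0, "ry": 0, "rz": 0},
    {"dx": 1, "dy": -155, "dz": 0, "rx": 0, "ry": 0, "rz": 0},
  ],
)

```text
clock: 7.63
tcp_pos: [0.5168, -0.0075, 0.2115]
orientation: [0.351, -3.119, 0.0]
contact_force: [0.6, -0.6, 0.0]
grip_width: 0.0761
gripper_force: 0.0
```

Emit:
send_rows(
  deltas=[
    {"dx": 0, "dy": -35, "dz": 0, "rx": 0, "ry": 0, "rz": 0},
    {"dx": 1, "dy": -70, "dz": 0, "rx": 0, "ry": 0, "rz": 0},
    {"dx": 1, "dy": -92, "dz": 0, "rx": 0, "ry": 0, "rz": 0},
    {"dx": 1, "dy": -102, "dz": 0, "rx": 0, "ry": 0, "rz": 0},
    {"dx": 1, "dy": -102, "dz": 0, "rx": 0, "ry": 0, "rz": 0},
  ],
)

```text
clock: 8.05
tcp_pos: [0.5179, -0.1105, 0.2118]
orientation: [0.343, -3.12, 0.001]
contact_force: [0.0, 0.1, -0.5]
grip_width: 0.0761
gripper_force: 0.0
```

Emit:
send_rows(
  deltas=[
    {"dx": 0, "dy": 0, "dz": 0, "rx": 0, "ry": 0, "rz": 0},
    {"dx": 0, "dy": 0, "dz": 0, "rx": 0, "ry": 0, "rz": 0},
  ],
)

```text
clock: 8.22
tcp_pos: [0.5188, -0.1058, 0.2124]
orientation: [0.354, -3.12, -0.002]
contact_force: [0.4, 0.7, -0.5]
grip_width: 0.0761
gripper_force: 0.0
```

```bash
python3 look.py w4; python3 - <<'E'
from h import *
f=dict(np.load("w.npz")); p=cloud(f); s=np.hypot(p[...,0]-.519,p[...,1]+.109)<.04
b=s&(p[...,2]>.104)&(p[...,2]<.12); q=p[b]
c=max(cv2.findContours(b.astype(np.uint8),0,2)[0],key=cv2.contourArea); e=cv2.fitEllipse(c); print("case top",e,ray(f,*e[0],.110),q.mean(0),cv2.minEnclosingCircle(q[:,:2].astype(np.float32)))
A=np.c_[q[:,:2]-q[:,:2].mean(0),np.ones(len(q))]; print("slope",np.linalg.lstsq(A,q[:,2],rcond=None)[0])
E
```

```text
8.2667 [ 0.51893348 -0.10573413  0.2125484 ] [ 0.2604697   0.45334102 -0.22631171] 0.07570851913229443
tool axes [[-0.974, -0.225, -0.001], [-0.225, 0.974, 0.001], [0.001, 0.001, -1.0]] [-0.13  0.27  0.25  1.95 -0.08  0.93  1.96]
[ 0.43928707 -0.1240065   0.34319737]
case top ((320.1993713378906, 243.01248168945312), (66.85139465332031, 69.40640258789062), 91.80816650390625) [ 0.51634288 -0.10930848  0.11      ] [ 0.51670971 -0.10921109  0.10931993] ((0.517890989780426, -0.10899019241333008), 0.02308928780257702)
slope [0.01461188 0.00105663 0.10931993]
```

The gauge is upright at (0.518, -0.109) with its top at 0.110, as expected. I'm descending and gripping.

Emit:
send_rows(
  deltas=[
    {"dx": 0, "dy": 0, "dz": -30, "rx": 0, "ry": 0, "rz": 0},
    {"dx": -0.5, "dy": -0.5, "dz": -60, "rx": 0, "ry": 0, "rz": 0},
    {"dx": -0.5, "dy": -0.5, "dz": -90, "rx": 0, "ry": 0, "rz": 0},
    {"dx": -0.5, "dy": -0.5, "dz": -110, "rx": 0, "ry": 0, "rz": 0},
    {"dx": -0.5, "dy": -0.5, "dz": -121, "rx": 0, "ry": 0, "rz": 0},
  ],
)

```text
clock: 8.68
tcp_pos: [0.5169, -0.1063, 0.0894]
orientation: [0.355, -3.118, -0.002]
contact_force: [-0.2, -0.3, 0.1]
grip_width: 0.0763
gripper_force: 0.0
```

Emit:
send_rows(
  deltas=[
    {"dx": 0, "dy": 0, "dz": -2, "rx": 0, "ry": 0, "rz": 0},
    {"dx": 0, "dy": 0, "dz": -2, "rx": 0, "ry": 0, "rz": 0},
    {"dx": 0, "dy": 0, "dz": -2, "rx": 0, "ry": 0, "rz": 0},
  ],
)

```text
clock: 8.93
tcp_pos: [0.5194, -0.1082, 0.0911]
orientation: [-0.351, 3.12, -0.0]
contact_force: [-0.1, 0.5, -0.2]
grip_width: 0.0761
gripper_force: 0.0
```

Emit:
send_rows(
  deltas=[
    {"dx": 0, "dy": 0, "dz": 0, "rx": 0, "ry": 0, "rz": 0},
    {"dx": 0, "dy": 0, "dz": 0, "rx": 0, "ry": 0, "rz": 0},
    {"dx": 0, "dy": 0, "dz": 0, "rx": 0, "ry": 0, "rz": 0},
    {"dx": 0, "dy": 0, "dz": 0, "rx": 0, "ry": 0, "rz": 0},
    {"dx": 0, "dy": 0, "dz": 0, "rx": 0, "ry": 0, "rz": 0},
  ],
  jaw=40,
  newtons=25,
)

```text
clock: 9.35
tcp_pos: [0.5192, -0.1085, 0.0912]
orientation: [-0.35, 3.12, -0.0]
contact_force: [-1.5, -0.1, 6.2]
grip_width: 0.0454
gripper_force: 24.8
```

Emit:
send_rows(
  deltas=[
    {"dx": 0, "dy": 0, "dz": 0, "rx": 0, "ry": 0, "rz": 0},
    {"dx": 0, "dy": 0, "dz": 0, "rx": 0, "ry": 0, "rz": 0},
    {"dx": 0, "dy": 0, "dz": 0, "rx": 0, "ry": 0, "rz": 0},
    {"dx": 0, "dy": 0, "dz": 0, "rx": 0, "ry": 0, "rz": 0},
  ],
  newtons=60,
)

```text
clock: 9.68
tcp_pos: [0.5192, -0.1086, 0.0914]
orientation: [-0.35, 3.12, 0.0]
contact_force: [-1.4, 0.7, 8.9]
grip_width: 0.0447
gripper_force: 59.7
```

Emit:
send_rows(
  deltas=[
    {"dx": 0, "dy": 0, "dz": 8, "rx": 0, "ry": 0, "rz": 0},
    {"dx": 0, "dy": 0, "dz": 18, "rx": 0, "ry": 0, "rz": 0},
    {"dx": 0, "dy": 0, "dz": 30, "rx": 0, "ry": 0, "rz": 0},
    {"dx": 0, "dy": 0, "dz": 42, "rx": 0, "ry": 0, "rz": 0},
    {"dx": 0, "dy": 0, "dz": 55, "rx": 0, "ry": 0, "rz": 0},
  ],
)

```text
clock: 10.1
tcp_pos: [0.5179, -0.1086, 0.146]
orientation: [0.35, -3.122, -0.0]
contact_force: [0.6, -0.5, -3.0]
grip_width: 0.0444
gripper_force: 61.5
```

Emit:
send_rows(
  deltas=[
    {"dx": 0, "dy": 0, "dz": 12, "rx": 0, "ry": 0, "rz": 0},
    {"dx": 0, "dy": 0, "dz": 25, "rx": 0, "ry": 0, "rz": 0},
    {"dx": 0, "dy": 0, "dz": 38, "rx": 0, "ry": 0, "rz": 0},
    {"dx": 0, "dy": 0, "dz": 45, "rx": 0, "ry": 0, "rz": 0},
    {"dx": 0, "dy": 0, "dz": 45, "rx": 0, "ry": 0, "rz": 0},
  ],
)

```text
clock: 10.52
tcp_pos: [0.5192, -0.1087, 0.192]
orientation: [-0.35, 3.119, -0.001]
contact_force: [0.4, 0.5, -2.7]
grip_width: 0.0445
gripper_force: 61.5
```

Emit:
send_rows(
  deltas=[
    {"dx": 0, "dy": 15, "dz": 0, "rx": 0, "ry": 0, "rz": 0},
    {"dx": 0, "dy": 40, "dz": 0, "rx": 0, "ry": 0, "rz": 0},
    {"dx": 0, "dy": 70, "dz": 0, "rx": 0, "ry": 0, "rz": 0},
    {"dx": 0, "dy": 100, "dz": 0, "rx": 0, "ry": 0, "rz": 0},
    {"dx": -1, "dy": 130, "dz": 0, "rx": 0, "ry": 0, "rz": 0},
  ],
)

```text
clock: 10.93
tcp_pos: [0.5167, 0.0225, 0.1894]
orientation: [0.349, -3.121, 0.0]
contact_force: [1.0, 0.2, -2.0]
grip_width: 0.0446
gripper_force: 61.7
```

Emit:
send_rows(
  deltas=[
    {"dx": 0, "dy": 30, "dz": 0, "rx": 0, "ry": 0, "rz": 0},
    {"dx": 0, "dy": 60, "dz": 0, "rx": 0, "ry": 0, "rz": 0},
    {"dx": -1, "dy": 90, "dz": 0, "rx": 0, "ry": 0, "rz": 0},
    {"dx": -1, "dy": 115, "dz": 0, "rx": 0, "ry": 0, "rz": 0},
    {"dx": -1, "dy": 128, "dz": 0, "rx": 0, "ry": 0, "rz": 0},
  ],
)

```text
clock: 11.35
tcp_pos: [0.5153, 0.1533, 0.1894]
orientation: [0.357, -3.12, -0.002]
contact_force: [-0.3, -0.1, -2.7]
grip_width: 0.0443
gripper_force: 61.7
```

Emit:
send_rows(
  deltas=[
    {"dx": 0, "dy": 0, "dz": 0, "rx": 0, "ry": 0, "rz": 0},
    {"dx": 0, "dy": 0, "dz": 0, "rx": 0, "ry": 0, "rz": 0},
    {"dx": 0, "dy": 0, "dz": 0, "rx": 0, "ry": 0, "rz": 0},
  ],
)

```text
clock: 11.6
tcp_pos: [0.5162, 0.1475, 0.1896]
orientation: [0.347, -3.121, 0.002]
contact_force: [0.9, -0.9, -2.0]
grip_width: 0.0446
gripper_force: 61.7
```

```bash
python3 look.py w5; python3 - <<'E'
from h import *
F={n:cam(n) for n in("scene","top")}; F["wrist"]=dict(np.load("w.npz"))
for n,f in F.items():
    p=cloud(f); fr=f["frame"]
    cv2.imwrite(f"pics/{n}5.png",fr)
    hsv=cv2.cvtColor(fr,cv2.COLOR_BGR2HSV)
    s=np.hypot(p[...,0]-.516,p[...,1]-.149)<.04
    for lo,hi in((.106,.166),(.110,.120),(.12,.13),(.13,.15),(.08,.09)):
        q=p[s&(p[...,2]>lo)&(p[...,2]<hi)&(hsv[...,1]<70 if lo<.16 else True)]
        if len(q): print(n,lo,hi,len(q),q.mean(0).round(4),q[:,:2].min(0).round(4),q[:,:2].max(0).round(4),q[:,2].min().round(4))
f=F["scene"]; cv2.imwrite("pics/c5.png",np.hstack([cv2.resize(f["frame"][190:330,310:450],(400,400),interpolation=2),cv2.resize(F["wrist"]["frame"][140:440,170:470],(400,400))]))
E
```

```text
11.65 [0.51638393 0.14727245 0.18977119] [-0.38518006  0.21135859 -2.61915788] 0.04449921488626796
tool axes [[-0.976, -0.219, -0.0], [-0.219, 0.976, -0.001], [0.001, -0.001, -1.0]] [-0.51  0.31  0.14  1.95 -0.05  0.89  1.45]
[0.4365639  0.12996236 0.32046002]
scene 0.106 0.166 164 [0.5206 0.1507 0.138 ] [0.5082 0.1408] [0.5265 0.1577] 0.1136
scene 0.11 0.12 16 [0.5214 0.1518 0.1174] [0.5145 0.1452] [0.5263 0.1567] 0.1136
scene 0.12 0.13 33 [0.5207 0.1512 0.1244] [0.5136 0.1411] [0.5257 0.157 ] 0.1204
scene 0.13 0.15 85 [0.5202 0.1504 0.1401] [0.5082 0.1413] [0.5254 0.1577] 0.1308
wrist 0.106 0.166 634 [0.5079 0.1456 0.1314] [0.5055 0.1383] [0.5168 0.1565] 0.1144
wrist 0.11 0.12 80 [0.5079 0.1455 0.1177] [0.5057 0.1383] [0.5168 0.154 ] 0.1144
wrist 0.12 0.13 194 [0.5081 0.1456 0.1252] [0.5057 0.1384] [0.5163 0.1565] 0.1201
wrist 0.13 0.15 360 [0.5077 0.1457 0.1379] [0.5055 0.1385] [0.5152 0.1559] 0.13
```

View pics/c5.png

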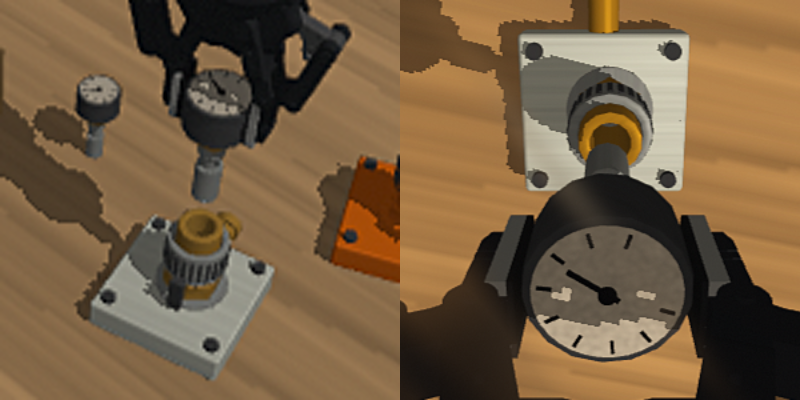

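The crops show the plug hanging upright just above the mouth, with the sleeve still down. Next I'll measure the plug against the barrel in the same views with circle fits.

```bash
cat > rel.py <<'E'
from h import *
from scipy.optimize import least_squares
def circ(q,r0,z0):  # axis fit with known radius (no tilt)
    return least_squares(lambda c:np.hypot(q[:,0]-c[0],q[:,1]-c[1])-r0,q[:,:2].mean(0)+z0,loss="soft_l1",f_scale=.001)
for n in("wrist","scene"):
    f=cam(n); p=cloud(f); c=np.array(f["xyz"]); d=np.array([.516,.149])-c[:2]; d/=np.hypot(*d)
    sat=cv2.cvtColor(f["frame"],cv2.COLOR_BGR2HSV)[...,1]; s=np.hypot(p[...,0]-.516,p[...,1]-.149)<.022
    q=p[s&(p[...,2]>.118)&(p[...,2]<.16)&(sat<90)]; a=circ(q,.00925,d*.006)
    b=p[s&(p[...,2]>.074)&(p[...,2]<.0835)]; b=b[np.hypot(b[:,0]-.516,b[:,1]-.149)<.02]; e=circ(b,.016,d*.01)
    t=s&(p[...,2]>.0835)&(p[...,2]<.090)
    h=cv2.convexHull(np.argwhere(t)[:,::-1].astype(np.int32)); u=cv2.fitEllipse(h); m=ray(f,*u[0],.086)
    print(n,"plug",a.x.round(4),np.sqrt((a.fun**2).mean()).round(4),len(q),"barrel side",e.x.round(4),len(b),"mouth ellipse",u[1],m[:2].round(4))
E
python3 rel.py
```

```text
wrist plug [0.5157 0.1477] 0.0004 600 barrel side [0.5165 0.1489] 244 mouth ellipse (45.33441925048828, 47.81060028076172) [0.5148 0.1488]
scene plug [0.5147 0.148 ] 0.0016 144 barrel side [0.517  0.1495] 98 mouth ellipse (11.527022361755371, 16.269594192504883) [0.5178 0.1503]
```

The plug-to-mouth offset is about (+0.6, +1.2) mm, inside the chamfer's capture range. I'll shift and descend, slowly near the mouth.

Emit:
send_rows(
  deltas=[
    {"dx": 0.6, "dy": 1.2, "dz": -4, "rx": 0, "ry": 0, "rz": 0},
    {"dx": 0.6, "dy": 1.2, "dz": -9, "rx": 0, "ry": 0, "rz": 0},
    {"dx": 0.6, "dy": 1.2, "dz": -14, "rx": 0, "ry": 0, "rz": 0},
    {"dx": 0.6, "dy": 1.2, "dz": -19, "rx": 0, "ry": 0, "rz": 0},
    {"dx": 0.6, "dy": 1.2, "dz": -23, "rx": 0, "ry": 0, "rz": 0},
  ],
)

```text
clock: 12.27
tcp_pos: [0.5166, 0.1505, 0.1661]
orientation: [0.35, -3.121, 0.0]
contact_force: [0.5, 0.4, -2.0]
grip_width: 0.0445
gripper_force: 61.7
```

Emit:
send_rows(
  deltas=[
    {"dx": 0, "dy": 0, "dz": -1, "rx": 0, "ry": 0, "rz": 0},
    {"dx": 0, "dy": 0, "dz": -2, "rx": 0, "ry": 0, "rz": 0},
    {"dx": 0, "dy": 0, "dz": -3, "rx": 0, "ry": 0, "rz": 0},
    {"dx": 0, "dy": 0, "dz": -4, "rx": 0, "ry": 0, "rz": 0},
  ],
)

```text
clock: 12.6
tcp_pos: [0.5171, 0.1507, 0.1631]
orientation: [-0.35, 3.122, 0.0]
contact_force: [-0.6, -0.7, -2.5]
grip_width: 0.0447
gripper_force: 61.7
```

Emit:
send_rows(
  deltas=[
    {"dx": 0, "dy": 0, "dz": -0.7, "rx": 0, "ry": 0, "rz": 0},
    {"dx": 0, "dy": 0, "dz": -1.4, "rx": 0, "ry": 0, "rz": 0},
    {"dx": 0, "dy": 0, "dz": -2, "rx": 0, "ry": 0, "rz": 0},
  ],
)

```text
clock: 12.85
tcp_pos: [0.517, 0.1507, 0.1611]
orientation: [-0.35, 3.122, 0.0]
contact_force: [-0.3, -0.4, -3.3]
grip_width: 0.0443
gripper_force: 61.7
```

Emit:
send_rows(
  deltas=[
    {"dx": 0, "dy": 0, "dz": -0.5, "rx": 0, "ry": 0, "rz": 0},
    {"dx": 0, "dy": 0, "dz": -1, "rx": 0, "ry": 0, "rz": 0},
    {"dx": 0, "dy": 0, "dz": -1.5, "rx": 0, "ry": 0, "rz": 0},
    {"dx": 0, "dy": 0, "dz": -1.5, "rx": 0, "ry": 0, "rz": 0},
  ],
)

```text
clock: 13.18
tcp_pos: [0.5171, 0.1503, 0.1595]
orientation: [-0.35, 3.122, -0.001]
contact_force: [0.5, -0.9, -2.3]
grip_width: 0.0444
gripper_force: 61.7
```

Emit:
send_rows(
  deltas=[
    {"dx": 0, "dy": 0, "dz": -0.5, "rx": 0, "ry": 0, "rz": 0},
    {"dx": 0, "dy": 0, "dz": -1, "rx": 0, "ry": 0, "rz": 0},
    {"dx": 0, "dy": 0, "dz": -1, "rx": 0, "ry": 0, "rz": 0},
  ],
)

```text
clock: 13.43
tcp_pos: [0.517, 0.1502, 0.1584]
orientation: [0.35, -3.122, 0.001]
contact_force: [-0.7, -2.4, -2.1]
grip_width: 0.0445
gripper_force: 61.7
```

There's a slight −y side force, so the tip is entering and touching the +y wall. I'll ease −y and continue.

Emit:
send_rows(
  deltas=[
    {"dx": 0, "dy": -0.5, "dz": 0, "rx": 0, "ry": 0, "rz": 0},
    {"dx": 0, "dy": -0.7, "dz": -0.7, "rx": 0, "ry": 0, "rz": 0},
    {"dx": 0, "dy": -0.7, "dz": -1.4, "rx": 0, "ry": 0, "rz": 0},
    {"dx": 0, "dy": -0.7, "dz": -2, "rx": 0, "ry": 0, "rz": 0},
    {"dx": 0, "dy": -0.7, "dz": -2, "rx": 0, "ry": 0, "rz": 0},
  ],
)

```text
clock: 13.85
tcp_pos: [0.5169, 0.15, 0.1563]
orientation: [0.35, -3.122, 0.0]
contact_force: [-0.3, -1.4, -2.0]
grip_width: 0.0443
gripper_force: 61.7
```

Emit:
send_rows(
  deltas=[
    {"dx": 0, "dy": 0, "dz": -1, "rx": 0, "ry": 0, "rz": 0},
    {"dx": 0, "dy": 0, "dz": -2, "rx": 0, "ry": 0, "rz": 0},
    {"dx": 0, "dy": 0, "dz": -3, "rx": 0, "ry": 0, "rz": 0},
    {"dx": 0, "dy": 0, "dz": -3, "rx": 0, "ry": 0, "rz": 0},
  ],
)

```text
clock: 14.18
tcp_pos: [0.5169, 0.1499, 0.1533]
orientation: [0.35, -3.122, 0.0]
contact_force: [1.2, -1.1, -2.5]
grip_width: 0.0442
gripper_force: 61.7
```

Emit:
send_rows(
  deltas=[
    {"dx": 0, "dy": -0.4, "dz": -1.5, "rx": 0, "ry": 0, "rz": 0},
    {"dx": 0, "dy": -0.4, "dz": -3, "rx": 0, "ry": 0, "rz": 0},
    {"dx": 0, "dy": -0.4, "dz": -4.5, "rx": 0, "ry": 0, "rz": 0},
    {"dx": 0, "dy": -0.4, "dz": -6, "rx": 0, "ry": 0, "rz": 0},
    {"dx": 0, "dy": -0.4, "dz": -8, "rx": 0, "ry": 0, "rz": 0},
  ],
)

```text
clock: 14.6
tcp_pos: [0.5169, 0.1498, 0.1454]
orientation: [0.351, -3.122, -0.0]
contact_force: [0.8, -0.6, -2.4]
grip_width: 0.0446
gripper_force: 61.7
```

Emit:
send_rows(
  deltas=[
    {"dx": 0, "dy": 0, "dz": -2, "rx": 0, "ry": 0, "rz": 0},
    {"dx": 0, "dy": 0, "dz": -4, "rx": 0, "ry": 0, "rz": 0},
    {"dx": 0, "dy": 0, "dz": -6, "rx": 0, "ry": 0, "rz": 0},
    {"dx": 0, "dy": 0, "dz": -8, "rx": 0, "ry": 0, "rz": 0},
    {"dx": 0, "dy": 0, "dz": -10, "rx": 0, "ry": 0, "rz": 0},
  ],
)

```text
clock: 15.02
tcp_pos: [0.5169, 0.1497, 0.1352]
orientation: [0.35, -3.122, -0.0]
contact_force: [0.1, 0.1, -2.1]
grip_width: 0.0447
gripper_force: 61.7
```

Emit:
send_rows(
  deltas=[
    {"dx": 0, "dy": 0, "dz": -2, "rx": 0, "ry": 0, "rz": 0},
    {"dx": 0, "dy": 0, "dz": -4, "rx": 0, "ry": 0, "rz": 0},
    {"dx": 0, "dy": 0, "dz": -6, "rx": 0, "ry": 0, "rz": 0},
    {"dx": 0, "dy": 0, "dz": -8, "rx": 0, "ry": 0, "rz": 0},
    {"dx": 0, "dy": 0, "dz": -10, "rx": 0, "ry": 0, "rz": 0},
  ],
)

```text
clock: 15.43
tcp_pos: [0.5169, 0.1496, 0.1253]
orientation: [0.35, -3.122, -0.0]
contact_force: [-1.3, -0.7, -2.7]
grip_width: 0.0447
gripper_force: 61.7
```

Emit:
send_rows(
  deltas=[
    {"dx": 0, "dy": 0, "dz": -2, "rx": 0, "ry": 0, "rz": 0},
    {"dx": 0, "dy": 0, "dz": -4, "rx": 0, "ry": 0, "rz": 0},
    {"dx": 0, "dy": 0, "dz": -6, "rx": 0, "ry": 0, "rz": 0},
    {"dx": 0, "dy": 0, "dz": -8, "rx": 0, "ry": 0, "rz": 0},
  ],
)

```text
clock: 15.77
tcp_pos: [0.517, 0.1496, 0.1173]
orientation: [0.35, -3.122, -0.0]
contact_force: [-0.1, 0.2, -2.1]
grip_width: 0.0446
gripper_force: 61.7
```

Emit:
send_rows(
  deltas=[
    {"dx": 0, "dy": 0, "dz": -1, "rx": 0, "ry": 0, "rz": 0},
    {"dx": 0, "dy": 0, "dz": -2, "rx": 0, "ry": 0, "rz": 0},
    {"dx": 0, "dy": 0, "dz": -3, "rx": 0, "ry": 0, "rz": 0},
    {"dx": 0, "dy": 0, "dz": -3, "rx": 0, "ry": 0, "rz": 0},
  ],
)

```text
clock: 16.1
tcp_pos: [0.5169, 0.1496, 0.1144]
orientation: [0.35, -3.122, 0.0]
contact_force: [0.0, 0.5, -2.6]
grip_width: 0.0446
gripper_force: 61.7
```

Free in the bore. Now 0.5 mm per row toward home, watching the force.

Emit:
send_rows(
  deltas=[
    {"dx": 0, "dy": 0, "dz": -0.5, "rx": 0, "ry": 0, "rz": 0},
    {"dx": 0, "dy": 0, "dz": -1, "rx": 0, "ry": 0, "rz": 0},
    {"dx": 0, "dy": 0, "dz": -1.5, "rx": 0, "ry": 0, "rz": 0},
    {"dx": 0, "dy": 0, "dz": -2, "rx": 0, "ry": 0, "rz": 0},
    {"dx": 0, "dy": 0, "dz": -2.5, "rx": 0, "ry": 0, "rz": 0},
  ],
)

```text
clock: 16.52
tcp_pos: [0.517, 0.1496, 0.112]
orientation: [-0.35, 3.122, 0.0]
contact_force: [-0.3, 0.5, -2.5]
grip_width: 0.044
gripper_force: 61.7
```

Emit:
send_rows(
  deltas=[
    {"dx": 0, "dy": 0, "dz": -0.4, "rx": 0, "ry": 0, "rz": 0},
    {"dx": 0, "dy": 0, "dz": -0.8, "rx": 0, "ry": 0, "rz": 0},
    {"dx": 0, "dy": 0, "dz": -1.2, "rx": 0, "ry": 0, "rz": 0},
    {"dx": 0, "dy": 0, "dz": -1.2, "rx": 0, "ry": 0, "rz": 0},
  ],
)

```text
clock: 16.85
tcp_pos: [0.5171, 0.1496, 0.1111]
orientation: [-0.35, 3.122, 0.0]
contact_force: [0.5, -0.5, 0.9]
grip_width: 0.0443
gripper_force: 61.7
```

Emit:
send_rows(
  deltas=[
    {"dx": 0, "dy": 0, "dz": -0.4, "rx": 0, "ry": 0, "rz": 0},
    {"dx": 0, "dy": 0, "dz": -0.8, "rx": 0, "ry": 0, "rz": 0},
    {"dx": 0, "dy": 0, "dz": -0.8, "rx": 0, "ry": 0, "rz": 0},
  ],
)

```text
clock: 17.1
tcp_pos: [0.5172, 0.1496, 0.1103]
orientation: [-0.35, 3.121, 0.0]
contact_force: [-1.7, -0.1, 3.6]
grip_width: 0.0447
gripper_force: 62.0
```

Pin contact came at about 0.1115, as predicted. Pressing on.

Emit:
send_rows(
  deltas=[
    {"dx": 0, "dy": 0, "dz": -0.4, "rx": 0, "ry": 0, "rz": 0},
    {"dx": 0, "dy": 0, "dz": -0.8, "rx": 0, "ry": 0, "rz": 0},
    {"dx": 0, "dy": 0, "dz": -1.2, "rx": 0, "ry": 0, "rz": 0},
    {"dx": 0, "dy": 0, "dz": -1.2, "rx": 0, "ry": 0, "rz": 0},
  ],
)

```text
clock: 17.43
tcp_pos: [0.517, 0.1496, 0.1086]
orientation: [-0.35, 3.122, 0.0]
contact_force: [-0.2, -0.6, 2.1]
grip_width: 0.0442
gripper_force: 62.1
```

Emit:
send_rows(
  deltas=[
    {"dx": 0, "dy": 0, "dz": -0.4, "rx": 0, "ry": 0, "rz": 0},
    {"dx": 0, "dy": 0, "dz": -0.8, "rx": 0, "ry": 0, "rz": 0},
    {"dx": 0, "dy": 0, "dz": -0.8, "rx": 0, "ry": 0, "rz": 0},
  ],
)

```text
clock: 17.68
tcp_pos: [0.517, 0.1496, 0.1078]
orientation: [0.35, -3.122, 0.0]
contact_force: [-0.5, 0.3, 2.1]
grip_width: 0.0442
gripper_force: 62.1
```

Emit:
send_rows(
  deltas=[
    {"dx": 0, "dy": 0, "dz": -0.4, "rx": 0, "ry": 0, "rz": 0},
    {"dx": 0, "dy": 0, "dz": -0.8, "rx": 0, "ry": 0, "rz": 0},
    {"dx": 0, "dy": 0, "dz": -0.8, "rx": 0, "ry": 0, "rz": 0},
  ],
)

```text
clock: 17.93
tcp_pos: [0.517, 0.1496, 0.1075]
orientation: [-0.35, 3.122, 0.0]
contact_force: [-1.4, -0.3, 5.7]
grip_width: 0.0443
gripper_force: 62.6
```

```bash
cat > chk.py <<'E'
from h import *
import sys
f=cam("scene"); p=cloud(f); sat=cv2.cvtColor(f["frame"],cv2.COLOR_BGR2HSV)[...,1]
s=(np.hypot(p[...,0]-.517,p[...,1]-.149)<.026)&(f["frame"].max(-1)>55)
for lo in np.arange(.03,.135,.006):
    m=s&(p[...,2]>lo)&(p[...,2]<lo+.006); print(round(lo,3),m.sum(),sat[m].mean().round() if m.any() else 0)
cv2.imwrite(f"pics/{sys.argv[1]}.png",cv2.resize(f["frame"][190:330,310:450],(560,560),interpolation=2))
E
python3 chk.py s6
```

```text
0.03 33 179.0
0.036 51 175.0
0.042 14 150.0
0.048 4 99.0
0.054 27 24.0
0.06 16 10.0
0.066 19 10.0
0.072 15 15.0
0.078 83 46.0
0.084 33 128.0
0.09 0 0
0.096 1 27.0
0.102 0 0
0.108 0 0
0.114 2 8.0
0.12 192 43.0
0.126 65 42.0
0.132 3 41.0
```

View pics/s6.png

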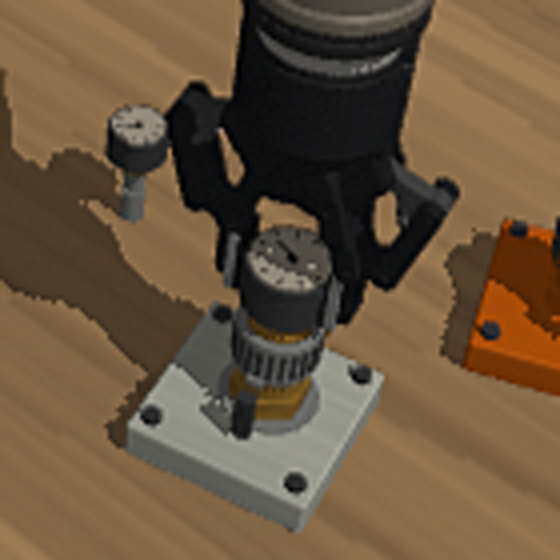

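The crop shows the sleeve fully up again (steel from 0.055 to 0.084) directly under the nut, and the catch at (243,415). The nut is on the mouth: the TCP stopped at 0.1075 against a predicted 0.1074. I'll release and back off.

Emit:
send_rows(
  deltas=[
    {"dx": 0, "dy": 0, "dz": 0, "rx": 0, "ry": 0, "rz": 0},
    {"dx": 0, "dy": 0, "dz": 0, "rx": 0, "ry": 0, "rz": 0},
    {"dx": 0, "dy": 0, "dz": 0, "rx": 0, "ry": 0, "rz": 0},
    {"dx": 0, "dy": 0, "dz": 0, "rx": 0, "ry": 0, "rz": 0},
    {"dx": 0, "dy": 0, "dz": 0, "rx": 0, "ry": 0, "rz": 0},
  ],
  jaw=76,
  newtons=20,
)

```text
clock: 18.4
tcp_pos: [0.5168, 0.1496, 0.1071]
orientation: [0.35, -3.122, 0.0]
contact_force: [0.6, 0.1, -0.2]
grip_width: 0.076
gripper_force: 0.0
```

Emit:
send_rows(
  deltas=[
    {"dx": 0, "dy": 0, "dz": 10, "rx": 0, "ry": 0, "rz": 0},
    {"dx": 0, "dy": 0, "dz": 30, "rx": 0, "ry": 0, "rz": 0},
    {"dx": 0, "dy": 0, "dz": 55, "rx": 0, "ry": 0, "rz": 0},
    {"dx": 0, "dy": 0, "dz": 85, "rx": 0, "ry": 0, "rz": 0},
    {"dx": 0, "dy": 0, "dz": 120, "rx": 0, "ry": 0, "rz": 0},
  ],
)

```text
clock: 18.82
tcp_pos: [0.516, 0.1491, 0.2281]
orientation: [0.35, -3.12, 0.001]
contact_force: [1.1, -0.0, -0.2]
grip_width: 0.0758
gripper_force: 0.0
```

Emit:
send_rows(
  deltas=[
    {"dx": 0, "dy": 0, "dz": 10, "rx": 0, "ry": 0, "rz": 0},
    {"dx": 0, "dy": 0, "dz": 10, "rx": 0, "ry": 0, "rz": 0},
    {"dx": 0, "dy": 0, "dz": 10, "rx": 0, "ry": 0, "rz": 0},
    {"dx": 0, "dy": 0, "dz": 10, "rx": 0, "ry": 0, "rz": 0},
  ],
)

```text
clock: 19.15
tcp_pos: [0.5161, 0.1493, 0.2363]
orientation: [0.35, -3.12, 0.001]
contact_force: [0.4, 0.3, -0.8]
grip_width: 0.0758
gripper_force: 0.0
```

```bash
python3 chk.py s7; python3 - <<'E'
from h import *
f=cam("wrist"); p=cloud(f); q=p[(np.hypot(p[...,0]-.517,p[...,1]-.149)<.02)&(p[...,2]>.1)&(p[...,2]<.16)]; print("case top z",np.median(q[:,2]),len(q))
E
```

```text
0.03 28 183.0
0.036 56 174.0
0.042 14 152.0
0.048 4 72.0
0.054 27 25.0
0.06 14 10.0
0.066 18 11.0
0.072 23 13.0
0.078 99 51.0
0.084 36 140.0
0.09 0 0
0.096 4 91.0
0.102 2 88.0
0.108 0 0
0.114 0 0
0.12 32 40.0
0.126 265 40.0
0.132 0 0
case top z 0.12766405143850817 2716
```

View pics/s7.png

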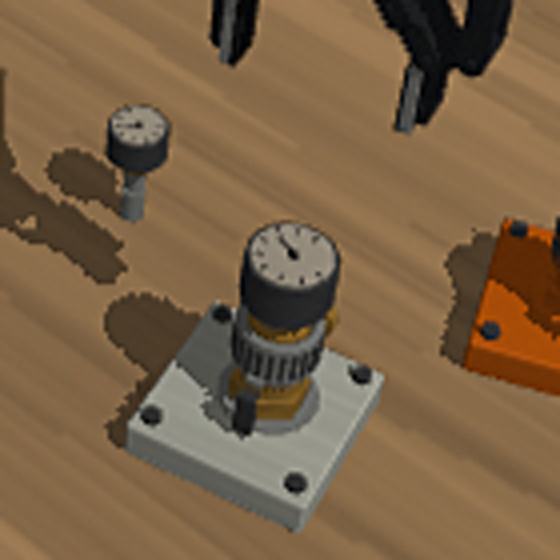

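The gauge is seated and upright with its case top at 0.128 (0.126 home, within the locked ride of 2 mm). The sleeve is fully up and the gripper is clear.

```bash
python3 -c "
from bench import r
print(r.hand_in())"
```

```text
the job is handed in; nothing more can be done
None
```

The gauge is plugged into the aluminium coupler, the catch tripped and the sleeve sprang back up and locked it; the gripper is clear, the silencer, glue, pads and brads were not touched, and I handed the job in at about 19 s.

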